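# Load the squat crocks onto the sprung stock lift

## Robot

A 6-joint arm with a two-finger parallel gripper is mounted at the origin on the work surface. World frame = base frame: x ahead of the robot, y to its left, z up, the work surface at z = 0. Lengths are in m, angles in rad, forces in N, time in s.
With the tool pointing down it reaches from about 0.25 to 0.775 m from the base axis. Payload 4 kg.
Tool frame: the origin (TCP) lies on the centre line of the jaws, within the pads' length; the fingertips stand 14 mm ahead of it and the grasp point (between the pads) lies 5 mm behind it (robot.tcp_to_tips is the distance from the TCP to the fingertips, in m); z points along the fingers, y is the line along which they close (so a half turn about z gives the same grasp; the last joint's range is limited). The gripper opens to 94 mm and grips with 3 to 60 N. Pads are 16 mm wide; open, the fingers measure 119 mm over their backs; the gripper's body (75 mm by 177 mm) begins 78 mm behind the grasp point.
Start: joints at [1.166, 0.087, 1.371, -0, 1.684, -0.103], TCP at [0.163, 0.525, 0.22] pointing down, gripper open.
Joint ranges: [-3.1, 3.1], [-0.76, 2.03], [0.27, 2.55], [-1.08, 4.22], [0.17, 2.65], [-2.57, 2.57]. Speed limits (rad/s): [2.79, 2.79, 3.14, 3.14, 3.14, 3.14].

## Interface

Orientations are given as [roll, pitch, yaw] about the fixed x, y, z axes, in that order (R = Rz(yaw) Ry(pitch) Rx(roll)).
In Python, from bench import robot gives the robot as it stands.
- The arm moves only by the tool carry_out, never from a script. Its argument "increments" is a list of rows, each a list of 3 entries, a list of its own where there are three numbers: the closure in counts, from 0 (fully open) to 255 (shut), then the shift along the tool's x, y, z in mm, then the turn about the tool's z in degrees. In form: [[fingers, [dx, dy, dz], twist], ...]. A call has 1 to 8 rows; each row shifts and turns the commanded pose from where the row before left it, along the tool's axes as they then stand; what a row does not reach is not made up. A row lasts 1/10 s, in which the tool goes at most 50 mm and 8.59 degrees, less where a joint would pass 70% of its speed; a pose out of reach is approached as far as the arm can. A call with a gripper value outside its range is refused whole. The fingers move at their own pace and stop on an object; the grip force is fixed at half the most. Time passes only in rows, so rows that do not move let the fingers close. It gives the time, the measured TCP pose, the force, the opening and the grip force at its end, in the units of the state.
- robot.get_obs(): the state, without advancing time (a new reading comes with each control period).
- robot.snapshot(name): name is "scene" or "top" or "wrist"; returns the picture (420x560x3 uint8, blue, green, red); there is no depth.
- robot.get_calibration(name): a dict with "vfov" (degrees; the focal length in pixels is half the picture's height over the tangent of half this angle, whatever the lens; pixels are square), "cx", "cy" (the principal point, pixels), "k1" (the pictures are not rectified: a ray, as slopes to the right and down, at radius r is drawn at 1 + k1 r^2 times it, then the intrinsics apply), "T" (4x4, takes a point from camera to world coordinates). Camera axes: x right, y down, z forward; pixel columns grow to the right and rows downward; lengths in m; the calibration is good to about 2 mm. A picture is of the moment at which its call begins: read the wrist's pose just before it. get_calibration takes no time and is no camera call; for the wrist camera it gives the pose at the moment of the call.
- robot.close_job(): hands the job in; it is judged then, once.
The state is a dict: "time": time; "joint_positions": joint angles; "qvel": joint speeds; "joint_torque": joint torques, N m; "tool_pos": TCP position; "ee_rot": TCP orientation; "wrist_force": force on the tool from outside, world axes, zero at the start; "wrist_torque": the same for the moment, N m; "width": finger opening in m; "finger_force": force on a finger pad.
Only numpy, scipy, OpenCV 4.12 (cv2) and the standard library are available. Lean on these libraries where they do the work, as an engineer would, in place of code of your own. Each camera call takes 0.05 s, during which the arm holds its last target. There are 200 camera calls.

## Task

Load the two squat corked clay crocks onto the sprung wooden platform of the stock lift, standing one upright on each of its two round cork pads, centred on the pad. Set each one down gently, without dropping it; the platform sinks as it takes their weight.

Things in the scene. Friction and masses are not known exactly. Their poses are not given: they have to be found in the camera images.
- crock_a_mid (a point): First squat crock: short round terracotta crock with flat cork stopper, 56 mm in diameter, 64 mm tall in all (clay body 52 mm, then cork 46 mm wide, 12 mm thick), 280 to 440 g, upright on the table. A taller crock of the same make (112 mm) nearby is not wanted. Point: crock's centre, 32 mm above its underside; z is its axis, up.
- crock_b_mid (a point): Second squat crock, the same as the first: short round terracotta crock with flat cork stopper, 56 mm in diameter, 64 mm tall in all (clay body 52 mm, then cork 46 mm wide, 12 mm thick), 280 to 440 g, upright on the table. A taller crock of the same make (112 mm) nearby is not wanted. Point: crock's centre, 32 mm above its underside; z is its axis, up.
- lift_top (a point): Centre of the upper face of the lift's platform: flat level board, 140 (x) by 260 (y) mm, 14 thick, no rim, on a spring over a dark base fixed to the table. z up; empty, the face is 120 mm above the table; the point sinks with it. Two flush cork pads, 68 mm wide, are centred 65 mm from here along +y and -y; either crock on either pad. Yaw within 0.35 rad.
- lift (a joint): How far the platform has sunk, in m: 0 empty (fully up), 0.05 at its lower stop. The spring gives about 4.5 mm per newton: each crock sinks it by about 10 to 20 mm, damped, settling in about a second; it stays level.

How it is judged:
On the way:
1. one squat crock stands on a cork pad and the platform has sunk under it (((x of crock_a_mid in the frame of lift_top between -0.02 and 0.02 m and y of crock_a_mid in the frame of lift_top between -0.085 and -0.045 m and z of crock_a_mid in the frame of lift_top between 0.026 and 0.038 m and angle between crock_a_mid's own z axis and vertical below 0.17 rad) or (x of crock_a_mid in the frame of lift_top between -0.02 and 0.02 m and y of crock_a_mid in the frame of lift_top between 0.045 and 0.085 m and z of crock_a_mid in the frame of lift_top between 0.026 and 0.038 m and angle between crock_a_mid's own z axis and vertical below 0.17 rad) or (x of crock_b_mid in the frame of lift_top between -0.02 and 0.02 m and y of crock_b_mid in the frame of lift_top between -0.085 and -0.045 m and z of crock_b_mid in the frame of lift_top between 0.026 and 0.038 m and angle between crock_b_mid's own z axis and vertical below 0.17 rad) or (x of crock_b_mid in the frame of lift_top between -0.02 and 0.02 m and y of crock_b_mid in the frame of lift_top between 0.045 and 0.085 m and z of crock_b_mid in the frame of lift_top between 0.026 and 0.038 m and angle between crock_b_mid's own z axis and vertical below 0.17 rad)) and value of joint lift above 0.006 m), for 0.2 s.
At the end, for the whole second after the job is handed in: Both squat crocks stand released on the platform, one on each cork pad, each within 20 mm of the pad's centre along the platform's x and y, its underside on the platform's face within 6 mm and upright within about 10 degrees; the platform is at rest, sunk by more than 15 mm under their weight (((x of crock_a_mid in the frame of lift_top between -0.02 and 0.02 m and y of crock_a_mid in the frame of lift_top between 0.045 and 0.085 m and z of crock_a_mid in the frame of lift_top between 0.026 and 0.038 m and angle between each of crock_a_mid, crock_b_mid's own z axis and vertical below 0.17 rad and x of crock_b_mid in the frame of lift_top between -0.02 and 0.02 m and y of crock_b_mid in the frame of lift_top between -0.085 and -0.045 m and z of crock_b_mid in the frame of lift_top between 0.026 and 0.038 m) or (x of crock_a_mid in the frame of lift_top between -0.02 and 0.02 m and y of crock_a_mid in the frame of lift_top between -0.085 and -0.045 m and z of crock_a_mid in the frame of lift_top between 0.026 and 0.038 m and angle between each of crock_a_mid, crock_b_mid's own z axis and vertical below 0.17 rad and x of crock_b_mid in the frame of lift_top between -0.02 and 0.02 m and y of crock_b_mid in the frame of lift_top between 0.045 and 0.085 m and z of crock_b_mid in the frame of lift_top between 0.026 and 0.038 m)) and value of joint lift above 0.015 m and velocity of joint lift between -0.01 and 0.01 m/s); the robot touches nothing.
It fails at once if a crock is dropped or slammed onto the lift (platform driven down faster than 0.4 m/s) (velocity of joint lift above 0.4 m/s).
It also fails if it takes over 69 s, if anything falls off the work surface, if the arm or the gripper's body presses on something with over 40 N, if the wrist force passes 120 N, or if a joint passes its speed limit or range.

## Working session

There is one attempt and no reset: what is moved stays moved. The work goes in short steps, Python scripts to look and compute and a tool call to move; the robot and the scene stay as the last step left them, time stands still between calls to the robot, and variables do not carry over. Pictures are saved under pics/ and viewed, at most 10 in all, crops included, and the job is handed in when it is done.

Besides the shell and the picture viewer there is one more tool, called as name([rows], argument=value, ...), one row to a line, values as JSON. carry_out: Moves the arm, as the interface text tells. Its arguments: {"type":"object","properties":{"increments":{"type":"array","items":{"type":"array"}}},"required":["increments"]}

```bash
mkdir -p pics; cat > h.py <<'E'
import numpy as np, cv2
from bench import robot
def ray(name,u,v,cal=None):
    c=cal or robot.get_calibration(name); f=210/np.tan(np.radians(c["vfov"])/2)
    K=np.array([[f,0,c["cx"]],[0,f,c["cy"]],[0,0,1.]])
    p=cv2.undistortPoints(np.array([[[u,v]]],float),K,np.array([c["k1"],0,0,0.]))[0,0]
    T=np.array(c["T"]); return T[:3,3],T[:3,:3]@np.array([p[0],p[1],1.])
def at(name,u,v,z,cal=None):
    o,d=ray(name,u,v,cal); return o+d*(z-o[2])/d[2]
E
python3 - <<'E'
from h import *
o=robot.get_obs(); print(o)
for n in("scene","top"):
    cv2.imwrite(f"pics/{n}0.png",robot.snapshot(n)); c=robot.get_calibration(n); print(n,c)
E
```

```text
{'time': 0.0, 'joint_positions': array([ 1.16588079e+00,  8.79453555e-02,  1.37224829e+00, -1.41039783e-05,
        1.68359698e+00, -1.03083220e-01]), 'qvel': array([ 0.00159269, -0.00136523,  0.00011489,  0.00078079, -0.00084743,
        0.00107213]), 'joint_torque': array([-1.41525848e-03, -3.40174770e+01, -3.02430046e+01,  7.16316327e-02,
        3.29126290e-02, -1.88058925e-04]), 'tool_pos': array([0.16329284, 0.52465595, 0.21831245]), 'ee_rot': array([-3.13940491e+00, -2.12228976e-04,  2.83975853e+00]), 'wrist_force': array([-0.23691303, -0.97824911,  0.32703029]), 'wrist_torque': array([ 0.00223602, -0.04868446,  0.01686254]), 'finger_force': 0.0, 'width': 0.09391254473682543}
scene {'vfov': 51.662467355779576, 'cx': 279.80441136594965, 'cy': 208.3339926447439, 'k1': -0.10720252103979844, 'T': array([[ 3.81604045e-02,  6.35307158e-01, -7.71316147e-01,
         1.18136384e+00],
       [ 9.99271473e-01, -2.46889423e-02,  2.91029068e-02,
        -4.99558751e-02],
       [-5.53694828e-04, -7.71864801e-01, -6.35786460e-01,
         6.68355250e-01],
       [ 0.00000000e+00,  0.00000000e+00,  0.00000000e+00,
         1.00000000e+00]])}
top {'vfov': 56.134071691567385, 'cx': 281.11314570015855, 'cy': 210.361792837662, 'k1': -0.04285362943872773, 'T': array([[ 8.91025501e-02, -9.72996214e-01,  2.12929807e-01,
         3.86047553e-01],
       [-9.96022167e-01, -8.68794011e-02,  1.97942539e-02,
        -3.88044785e-02],
       [-7.60519980e-04, -2.13846527e-01, -9.76866974e-01,
         8.87174737e-01],
       [ 0.00000000e+00,  0.00000000e+00,  0.00000000e+00,
         1.00000000e+00]])}
```

View pics/top0.png

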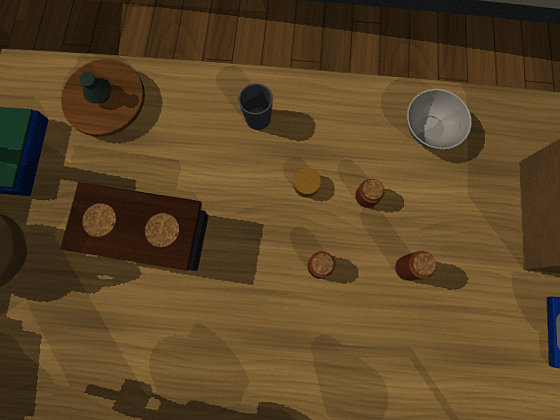

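View pics/scene0.png

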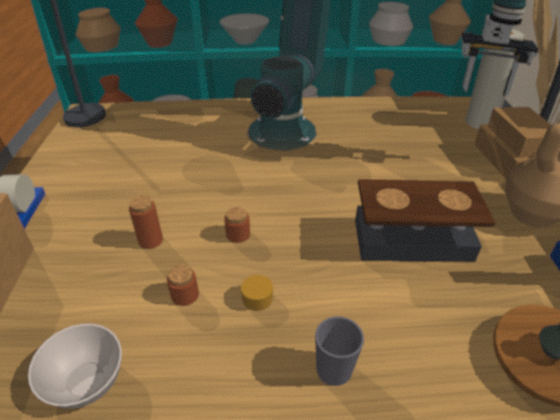

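The top view shows squat corks at about (321,263) and (371,189), the tall crock at (423,264), and the pads at (99,220) and (162,230). The scene view agrees. I'll enlarge both areas to read them more closely.

```bash
python3 - <<'E'
from h import *
im=cv2.imread("pics/top0.png")
a=cv2.resize(im[170:280,50:220],None,fx=4,fy=4,interpolation=cv2.INTER_CUBIC)
b=cv2.resize(im[165:290,290:450],None,fx=4,fy=4,interpolation=cv2.INTER_CUBIC)
b=cv2.convertScaleAbs(b,alpha=1.8)
cv2.imwrite("pics/c1.png",a);cv2.imwrite("pics/c2.png",b)
for uv in [(321,263),(371,187),(423,264)]: print(at("top",*uv,.064 if uv[0]<400 else .112))
for uv in [(99,220),(162,230),(79,182),(201,202),(188,270),(62,248)]: print(at("top",*uv,.12))
for uv in [(393,199),(455,200)]: print('s',at("scene",*uv,.12))
for uv in [(237,215),(181,273)]: print('s',at("scene",*uv,.064))
E
```

```text
[ 0.46116679 -0.11479515  0.064     ]
[ 0.63459766 -0.2120135   0.064     ]
[ 0.47220581 -0.31089574  0.112     ]
[0.50114974 0.33827218 0.12      ]
[0.49261998 0.20821427 0.12      ]
[0.57571798 0.39501878 0.12      ]
[0.55608205 0.13844737 0.12      ]
[0.41945884 0.14583229 0.12      ]
[0.43862523 0.40234816 0.12      ]
s [0.49498351 0.20894218 0.12      ]
s [0.50306284 0.33918035 0.12      ]
s [ 0.46716228 -0.11526545  0.064     ]
s [ 0.63092083 -0.21402463  0.064     ]
```

View pics/c1.png

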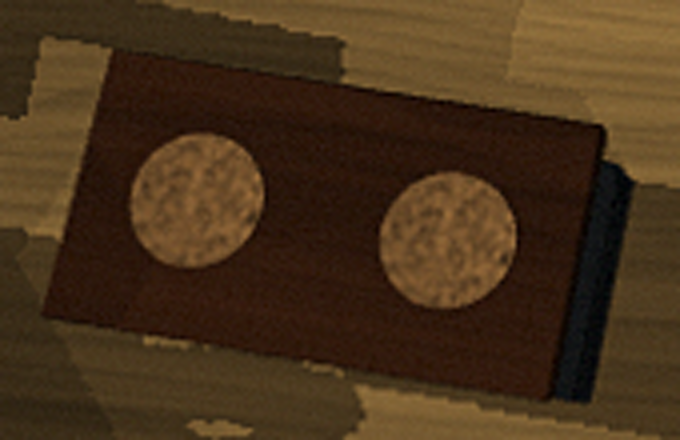

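View pics/c2.png

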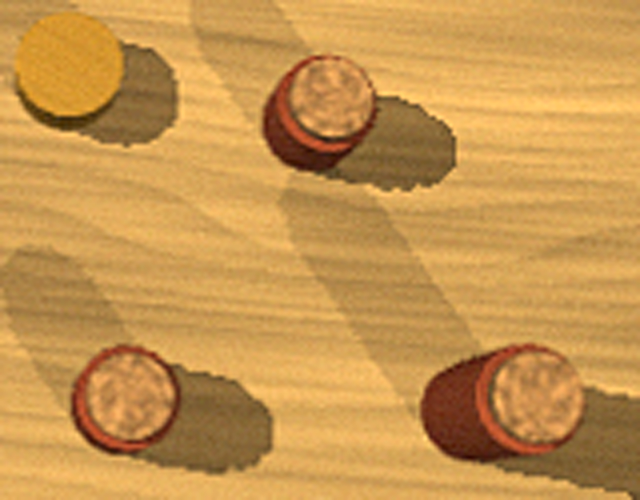

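The crops give cork centres A (322.4,263.4) and B (372.4,188.9), and pad centres (98.9,219.9) and (161.6,229.6). The pad spacing comes out at 130 mm, which matches the spec.

```bash
cat >> h.py <<'E'
from scipy.spatial.transform import Rotation as R
def rel(p):
    o=robot.get_obs(); r=R.from_euler("xyz",o["ee_rot"])
    d=1000*r.inv().apply(np.array(p)-o["tool_pos"])
    print("t",o["time"],"tcp",o["tool_pos"].round(4),"rpy",o["ee_rot"].round(4),"q6",o["joint_positions"][5].round(2),"F",o["wrist_force"].round(2),"w",o["width"],"| tool d mm",d.round(1))
E
python3 - <<'E'
from h import *
for n,u,v,z in [("A",322.4,263.4,.064),("B",372.4,188.9,.064),("P+",98.9,219.9,.12),("P-",161.6,229.6,.12)]: print(n,at("top",u,v,z).round(4))
rel([.463,-.116,.2])
E
```

```text
A [ 0.4606 -0.1178  0.064 ]
B [ 0.6306 -0.2152  0.064 ]
P+ [0.5013 0.3385 0.12  ]
P- [0.4933 0.2091 0.12  ]
t 0.1 tcp [0.1633 0.5247 0.2184] rpy [-3.1396e+00 -2.0000e-04  2.8398e+00] q6 -0.1 F [ 0.43 -0.73  0.31] w 0.09389974861692772 | tool d mm [-476.6 -522.6   19.4]
```

carry_out([
  [0, [-29.8, -32.6, 1], 0],
  [0, [-29.8, -32.6, 1], 0],
  [0, [-29.8, -32.6, 1], 0],
  [0, [-29.8, -32.6, 1], 0],
  [0, [-29.8, -32.6, 1], 0],
  [0, [-29.8, -32.6, 1], 0],
  [0, [-29.8, -32.6, 1], 0],
  [0, [-29.8, -32.6, 1], 0],
])

```text
time: 0.9
tool_pos: [0.3137, 0.2036, 0.2111]
ee_rot: [3.142, 0.0, 2.84]
wrist_force: [1.6, 1.0, -0.6]
width: 0.0939
finger_force: 0.0
```

carry_out([
  [0, [-29.8, -32.6, 1], 0],
  [0, [-29.8, -32.6, 1], 0],
  [0, [-29.8, -32.6, 1], 0],
  [0, [-29.8, -32.6, 1], 0],
  [0, [-29.8, -32.6, 1], 0],
  [0, [-29.8, -32.6, 1], 0],
  [0, [-29.8, -32.6, 1], 0],
  [0, [-29.8, -32.6, 1], 0],
])

```text
time: 1.7
tool_pos: [0.4639, -0.1164, 0.2029]
ee_rot: [3.141, -0.001, 2.839]
wrist_force: [0.1, 0.5, -0.8]
width: 0.0944
finger_force: 0.0
```

carry_out([
  [0, [0, 0, 0], 0],
  [0, [0, 0, 0], 0],
])

```text
time: 1.9
tool_pos: [0.4633, -0.115, 0.2025]
ee_rot: [3.141, -0.002, 2.838]
wrist_force: [-0.4, 0.1, -0.2]
width: 0.0939
finger_force: 0.0
```

```bash
python3 - <<'E'
from h import *
rel([.462,-.117,.026])
c=robot.get_calibration("wrist"); im=robot.snapshot("wrist"); cv2.imwrite("pics/w1.png",im); np.save("w1.npy",c,allow_pickle=True)
E
```

```text
t 1.9 tcp [ 0.4633 -0.115   0.2025] rpy [ 3.1408e+00 -2.5000e-03  2.8379e+00] q6 -1.63 F [-0.4   0.11 -0.24] w 0.09394402642469182 | tool d mm [  0.2  -2.5 176.5]
```

View pics/w1.png

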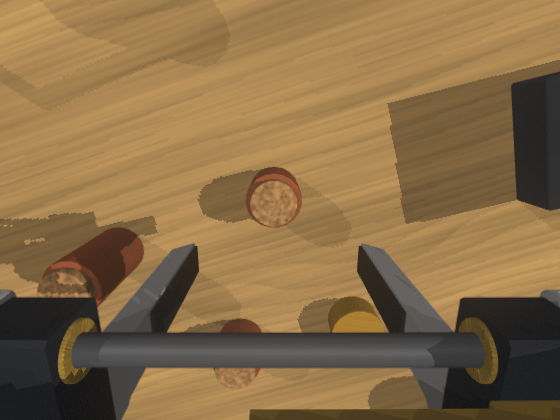

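In the wrist view, A's cork is at (274,203), with B's at about (238,368) and the tall crock at (68,283). I'll check them against the top view.

```bash
python3 - <<'E'
from h import *
c=np.load("w1.npy",allow_pickle=True).item()
print(at("wrist",274,203,.064,c),at("wrist",238,368,.064,c))
E
```

```text
[ 0.46003106 -0.11652664  0.064     ] [ 0.62715437 -0.21112192  0.064     ]
```

carry_out([
  [0, [1.5, -2.5, 20], 0],
  [0, [0, 0, 30], 0],
  [0, [0, 0, 30], 0],
  [0, [0, 0, 30], 0],
  [0, [0, 0, 25], 0],
  [0, [0, 0, 20], 0],
  [0, [0, 0, 14], 0],
  [0, [0, 0, 6], 0],
])

```text
time: 2.75
tool_pos: [0.4601, -0.1145, 0.0272]
ee_rot: [3.141, -0.003, 2.842]
wrist_force: [0.2, 0.5, 0.3]
width: 0.0939
finger_force: 0.0
```

carry_out([
  [0, [0, 0, 0], 0],
  [80, [0, 0, 0], 0],
  [120, [0, 0, 0], 0],
  [255, [0, 0, 0], 0],
  [255, [0, 0, 0], 0],
  [255, [0, 0, 0], 0],
  [255, [0, 0, 0], 0],
  [255, [0, 0, 0], 0],
])

```text
time: 3.55
tool_pos: [0.4616, -0.1172, 0.0288]
ee_rot: [-3.141, 0.001, 2.84]
wrist_force: [-0.3, -1.6, 2.4]
width: 0.0556
finger_force: 30.0
```

carry_out([
  [255, [0, 0, -10], 0],
  [255, [0, 0, -25], 0],
  [255, [0, 0, -35], 0],
  [255, [0, 0, -35], 0],
  [255, [0, 0, -35], 0],
  [255, [0, 0, -30], 0],
  [255, [0, 0, -20], 0],
  [255, [0, 0, 0], 0],
])

```text
time: 4.35
tool_pos: [0.4629, -0.1166, 0.2218]
ee_rot: [3.141, 0.006, 2.84]
wrist_force: [0.3, -0.4, -4.2]
width: 0.056
finger_force: 30.0
```

```bash
python3 - <<'E'
from h import *
rel([.502,.3388,.2])
E
```

```text
t 4.35 tcp [ 0.4629 -0.1166  0.2218] rpy [3.141  0.0061 2.8402] q6 -1.64 F [ 0.3  -0.38 -4.18] w 0.05597278489091299 | tool d mm [ 98.  446.5  21.4]
```

carry_out([
  [255, [3, 14, 0], 0],
  [255, [6, 28, 0], 0],
  [255, [7, 32, 0], 0],
  [255, [7, 32, 0], 0],
  [255, [7, 32, 0], 0],
  [255, [7, 32, 0], 0],
  [255, [7, 32, 0], 0],
  [255, [7, 32, 0], 0],
])

```text
time: 5.15
tool_pos: [0.4805, 0.1244, 0.2155]
ee_rot: [-3.14, -0.005, 2.841]
wrist_force: [0.0, -0.0, -3.3]
width: 0.0554
finger_force: 30.0
```

carry_out([
  [255, [7, 32, 0], 0],
  [255, [7, 32, 0], 0],
  [255, [7, 32, 0], 0],
  [255, [7, 32, 0], 0],
  [255, [7, 30, 0], 0],
  [255, [6, 28, 0], 0],
  [255, [4, 17, 0], 0],
  [255, [2, 9, 0], 0],
])

```text
time: 5.95
tool_pos: [0.499, 0.3399, 0.2159]
ee_rot: [-3.139, -0.004, 2.842]
wrist_force: [0.8, -0.2, -3.9]
width: 0.0559
finger_force: 30.0
```

carry_out([
  [255, [0, 0, 0], 0],
  [255, [0, 0, 0], 0],
  [255, [0, 0, 0], 0],
])

```text
time: 6.25
tool_pos: [0.5007, 0.3373, 0.2186]
ee_rot: [-3.141, 0.0, 2.838]
wrist_force: [0.4, -0.3, -4.2]
width: 0.0556
finger_force: 30.0
```

```bash
python3 - <<'E'
from h import *
rel([.502,.3388,.152])
a=robot.snapshot("top")[150:290,40:240]; b=robot.snapshot("scene")[100:270,330:530]
cv2.imwrite("pics/v1.png",np.hstack([cv2.resize(a,(400,280)),cv2.resize(b,(400,280))]))
E
```

```text
t 6.25 tcp [0.5007 0.3373 0.2186] rpy [-3.1412e+00  2.0000e-04  2.8383e+00] q6 -0.77 F [ 0.41 -0.28 -4.17] w 0.05561419155393477 | tool d mm [-0.8  1.9 66.6]
```

View pics/v1.png

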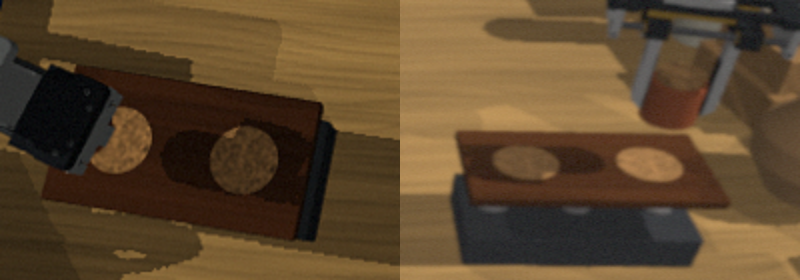

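```bash
python3 - <<'E'
from h import *
for z in (.08,.15,.22): print(at("top",25,250,z),at("scene",507,185,z))
E
```

```text
[0.42970286 0.50399496 0.08      ] [0.40182707 0.51632514 0.08      ]
[0.42591698 0.45692217 0.15      ] [0.49457303 0.44895144 0.15      ]
[0.42213109 0.40984939 0.22      ] [0.587319   0.38157773 0.22      ]
```

A carries well (about 4 N) and hangs over the left pad. The vase edge is at about y=0.50, clear of the gripper, so I can lower.

carry_out([
  [255, [-0.8, 1.9, 10], 0],
  [255, [0, 0, 15], 0],
  [255, [0, 0, 15], 0],
  [255, [0, 0, 10], 0],
  [255, [0, 0, 6], 0],
  [255, [0, 0, 4], 0],
  [255, [0, 0, 3], 0],
  [255, [0, 0, 3], 0],
])

```text
time: 7.15
tool_pos: [0.5022, 0.3402, 0.1529]
ee_rot: [3.141, 0.001, 2.84]
wrist_force: [0.9, 0.3, -3.1]
width: 0.0555
finger_force: 30.0
```

carry_out([
  [255, [0, 0, 3], 0],
  [255, [0, 0, 3], 0],
  [255, [0, 0, 3], 0],
  [255, [0, 0, 0], 0],
  [255, [0, 0, 0], 0],
  [255, [0, 0, 0], 0],
])

```text
time: 7.75
tool_pos: [0.5021, 0.3401, 0.1439]
ee_rot: [3.141, 0.001, 2.84]
wrist_force: [0.7, -0.0, -2.6]
width: 0.0558
finger_force: 30.0
```

carry_out([
  [255, [0, 0, 3], 0],
  [255, [0, 0, 3], 0],
  [255, [0, 0, 3], 0],
  [255, [0, 0, 1], 0],
  [255, [0, 0, 0], 0],
  [255, [0, 0, 0], 0],
  [255, [0, 0, 0], 0],
  [255, [0, 0, 0], 0],
])

```text
time: 8.55
tool_pos: [0.5021, 0.3402, 0.1338]
ee_rot: [3.141, 0.001, 2.84]
wrist_force: [1.0, 0.7, 0.5]
width: 0.0553
finger_force: 30.0
```

carry_out([
  [255, [0, 0, 0], 0],
  [255, [0, 0, 0], 0],
  [255, [0, 0, 0], 0],
])

```text
time: 8.85
tool_pos: [0.5021, 0.3402, 0.1337]
ee_rot: [3.141, 0.0, 2.84]
wrist_force: [2.1, 1.9, -0.9]
width: 0.055
finger_force: 30.0
```

Vertical force is near zero, so the platform carries the weight. Releasing.

carry_out([
  [95, [0, 0, 0], 0],
  [80, [0, 0, 0], 0],
  [60, [0, 0, 0], 0],
  [0, [0, 0, 0], 0],
  [0, [0, 0, 0], 0],
  [0, [0, 0, 0], 0],
  [0, [0, 0, 0], 0],
  [0, [0, 0, -5], 0],
])

```text
time: 9.65
tool_pos: [0.5014, 0.3397, 0.1378]
ee_rot: [-3.14, -0.001, 2.84]
wrist_force: [-0.5, -0.3, -0.6]
width: 0.0938
finger_force: 0.0
```

carry_out([
  [0, [0, 0, -15], 0],
  [0, [0, 0, -25], 0],
  [0, [0, 0, -25], 0],
  [0, [0, 0, -20], 0],
  [0, [0, 0, 0], 0],
  [0, [0, 0, 0], 0],
])

```text
time: 10.25
tool_pos: [0.5021, 0.3402, 0.2245]
ee_rot: [3.14, 0.001, 2.84]
wrist_force: [0.4, 0.4, -0.2]
width: 0.0939
finger_force: 0.0
```

```bash
python3 - <<'E'
from h import *
rel([.629,-.2135,.222])
E
```

```text
t 10.25 tcp [0.5021 0.3402 0.2245] rpy [3.1401e+00 1.4000e-03 2.8398e+00] q6 -0.77 F [ 0.39  0.38 -0.24] w 0.09390113485212591 | tool d mm [-285.7 -490.9    2.2]
```

carry_out([
  [0, [-17.9, -30.7, 0], 0],
  [0, [-17.9, -30.7, 0], 0],
  [0, [-17.9, -30.7, 0], 0],
  [0, [-17.9, -30.7, 0], 0],
  [0, [-17.9, -30.7, 0], 0],
  [0, [-17.9, -30.7, 0], 0],
  [0, [-17.9, -30.7, 0], 0],
  [0, [-17.9, -30.7, 0], 0],
])

```text
time: 11.05
tool_pos: [0.5649, 0.0615, 0.2215]
ee_rot: [-3.141, -0.003, 2.84]
wrist_force: [0.5, 0.5, -0.3]
width: 0.0942
finger_force: 0.0
```

carry_out([
  [0, [-17.9, -30.7, 0], 0],
  [0, [-17.9, -30.7, 0], 0],
  [0, [-17.9, -30.7, 0], 0],
  [0, [-17.9, -30.7, 0], 0],
  [0, [-17.9, -30.7, 0], 0],
  [0, [-17.9, -30.7, 0], 0],
  [0, [-17.9, -30.7, 0], 0],
  [0, [-17.9, -30.7, 0], 0],
])

```text
time: 11.85
tool_pos: [0.6287, -0.2153, 0.2212]
ee_rot: [3.141, -0.004, 2.84]
wrist_force: [0.9, -0.3, -0.2]
width: 0.0942
finger_force: 0.0
```

carry_out([
  [0, [0, 0, 0], 0],
  [0, [0, 0, 0], 0],
  [0, [0, 0, 0], 0],
])

```text
time: 12.15
tool_pos: [0.6289, -0.2129, 0.2226]
ee_rot: [3.141, -0.002, 2.841]
wrist_force: [0.1, -0.2, 0.3]
width: 0.0942
finger_force: 0.0
```

```bash
python3 - <<'E'
from h import *
rel([.630,-.2145,.027])
c=robot.get_calibration("wrist"); im=robot.snapshot("wrist"); np.save("w2.npy",c,allow_pickle=True)
t=robot.snapshot("top"); s=robot.snapshot("scene")
cv2.imwrite("pics/w2.png",np.vstack([cv2.resize(im[120:320,130:430],(780,300)) if 0 else cv2.copyMakeBorder(im[60:320],0,0,0,240,0),np.hstack([cv2.resize(t[150:290,40:240],(400,280)),cv2.resize(s[100:270,330:530],(400,280))])]))
E
```

```text
t 12.15 tcp [ 0.6289 -0.2129  0.2226] rpy [ 3.1407e+00 -1.9000e-03  2.8408e+00] q6 -1.68 F [ 0.08 -0.16  0.32] w 0.09419087084910381 | tool d mm [ -1.9  -1.4 195.6]
```

View pics/w2.png

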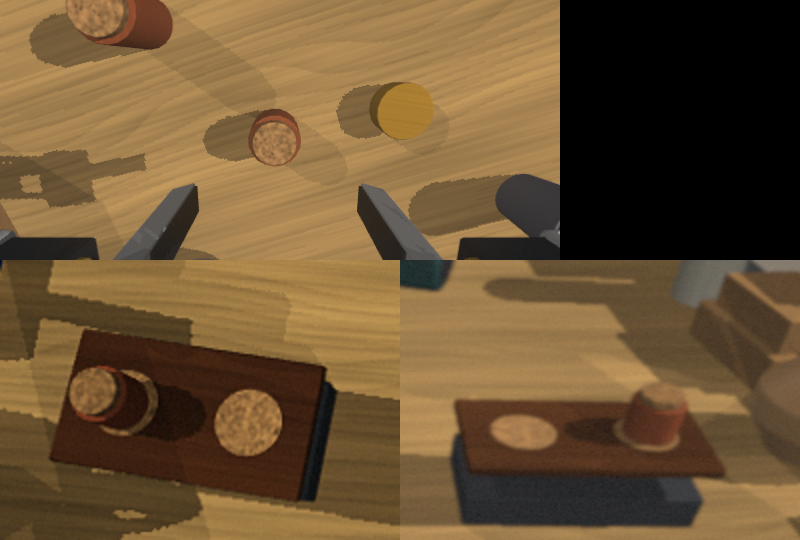

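B's cork is at (274,203) in the wrist view. A stands on the left pad, with its cork at top-camera pixel (86.5,215).

```bash
python3 - <<'E'
from h import *
c=np.load("w2.npy",allow_pickle=True).item()
print(at("wrist",274,203,.064,c),at("top",86.5,215,.167), at("top",40+248.5/2,150+162/2,.103), at("scene",330+258/2,100+(390-260)*170/280,.167),at("scene",330+123.5/2,100+172*170/280,.103))
E
```

```text
[ 0.63035793 -0.21610766  0.064     ] [0.50141995 0.34095451 0.167     ] [0.49336629 0.20880479 0.103     ] [0.49371298 0.33881733 0.167     ] [0.49175403 0.20990194 0.103     ]
```

carry_out([
  [0, [-1.6, -1.7, 20], 0],
  [0, [0, 0, 30], 0],
  [0, [0, 0, 35], 0],
  [0, [0, 0, 35], 0],
  [0, [0, 0, 30], 0],
  [0, [0, 0, 25], 0],
  [0, [0, 0, 14], 0],
  [0, [0, 0, 6], 0],
])

```text
time: 13.1
tool_pos: [0.6296, -0.2151, 0.0269]
ee_rot: [3.141, -0.003, 2.841]
wrist_force: [0.0, -0.4, 0.8]
width: 0.094
finger_force: 0.0
```

carry_out([
  [0, [0, 0, 0], 0],
  [80, [0, 0, 0], 0],
  [120, [0, 0, 0], 0],
  [255, [0, 0, 0], 0],
  [255, [0, 0, 0], 0],
  [255, [0, 0, 0], 0],
  [255, [0, 0, 0], 0],
  [255, [0, 0, 0], 0],
])

```text
time: 13.9
tool_pos: [0.6304, -0.2165, 0.0289]
ee_rot: [-3.141, 0.001, 2.84]
wrist_force: [-0.4, -0.2, 2.4]
width: 0.056
finger_force: 30.0
```

carry_out([
  [255, [0, 0, -10], 0],
  [255, [0, 0, -25], 0],
  [255, [0, 0, -35], 0],
  [255, [0, 0, -35], 0],
  [255, [0, 0, -35], 0],
  [255, [0, 0, -35], 0],
  [255, [0, 0, -20], 0],
  [255, [0, 0, 0], 0],
])

```text
time: 14.7
tool_pos: [0.6317, -0.2166, 0.2281]
ee_rot: [-3.141, 0.008, 2.84]
wrist_force: [-0.5, 0.4, -2.3]
width: 0.0555
finger_force: 30.0
```

```bash
python3 - <<'E'
from h import *
rel([.4935,.209,.222])
E
```

```text
t 14.7 tcp [ 0.6317 -0.2166  0.2281] rpy [-3.1411  0.0075  2.84  ] q6 -1.68 F [-0.45  0.41 -2.29] w 0.05549051830185906 | tool d mm [258.4 365.4   4. ]
```

carry_out([
  [255, [5.5, 8, 0], 0],
  [255, [13, 18, 0], 0],
  [255, [18.4, 26, 0], 0],
  [255, [18.4, 26, 0], 0],
  [255, [18.4, 26, 0], 0],
  [255, [18.4, 26, 0], 0],
  [255, [18.4, 26, 0], 0],
  [255, [18.4, 26, 0], 0],
])

```text
time: 15.5
tool_pos: [0.5589, -0.0021, 0.22]
ee_rot: [-3.141, -0.006, 2.84]
wrist_force: [0.9, 0.7, -4.1]
width: 0.0557
finger_force: 30.0
```

carry_out([
  [255, [18.4, 26, 0], 0],
  [255, [18.4, 26, 0], 0],
  [255, [18.4, 26, 0], 0],
  [255, [18.4, 26, 0], 0],
  [255, [18.4, 26, 0], 0],
  [255, [18.4, 26, 0], 0],
  [255, [13, 18, 0], 0],
  [255, [5.5, 8, 0], 0],
])

```text
time: 16.3
tool_pos: [0.4897, 0.2098, 0.2205]
ee_rot: [-3.139, -0.005, 2.843]
wrist_force: [0.4, -0.6, -4.2]
width: 0.0556
finger_force: 30.0
```

carry_out([
  [255, [0, 0, 0], 0],
  [255, [0, 0, 0], 0],
  [255, [0, 0, 0], 0],
])

```text
time: 16.6
tool_pos: [0.4925, 0.2069, 0.2229]
ee_rot: [-3.141, -0.001, 2.838]
wrist_force: [-0.2, -0.6, -3.2]
width: 0.0555
finger_force: 30.0
```

```bash
python3 - <<'E'
from h import *
rel([.4935,.209,.14])
E
```

```text
t 16.6 tcp [0.4925 0.2069 0.2229] rpy [-3.1407e+00 -5.0000e-04  2.8383e+00] q6 -0.98 F [-0.18 -0.56 -3.23] w 0.055537624292107936 | tool d mm [-0.3  2.4 82.9]
```

carry_out([
  [255, [-0.3, 2.2, 10], 0],
  [255, [0, 0, 18], 0],
  [255, [0, 0, 20], 0],
  [255, [0, 0, 15], 0],
  [255, [0, 0, 10], 0],
  [255, [0, 0, 6], 0],
  [255, [0, 0, 4], 0],
  [255, [0, 0, 3], 0],
])

```text
time: 17.4
tool_pos: [0.4937, 0.2101, 0.1378]
ee_rot: [3.141, 0.001, 2.84]
wrist_force: [-0.0, 1.0, -2.8]
width: 0.0558
finger_force: 30.0
```

carry_out([
  [255, [0, 0, 3], 0],
  [255, [0, 0, 3], 0],
  [255, [0, 0, 3], 0],
  [255, [0, 0, 3], 0],
  [255, [0, 0, 3], 0],
  [255, [0, 0, 0], 0],
  [255, [0, 0, 0], 0],
  [255, [0, 0, 0], 0],
])

```text
time: 18.2
tool_pos: [0.4937, 0.2101, 0.1228]
ee_rot: [3.141, 0.001, 2.84]
wrist_force: [1.1, 0.0, 0.0]
width: 0.0554
finger_force: 30.0
```

carry_out([
  [255, [0, 0, 1.5], 0],
  [255, [0, 0, 0], 0],
  [255, [0, 0, 0], 0],
])

```text
time: 18.5
tool_pos: [0.4936, 0.2101, 0.1211]
ee_rot: [3.141, 0.001, 2.84]
wrist_force: [1.4, 1.1, -0.8]
width: 0.0554
finger_force: 30.0
```

carry_out([
  [255, [0, 0, 0], 0],
])

```text
time: 18.6
tool_pos: [0.4936, 0.2101, 0.1211]
ee_rot: [3.141, 0.001, 2.84]
wrist_force: [1.7, 0.2, -0.5]
width: 0.0554
finger_force: 30.0
```

carry_out([
  [255, [0, 0, 0], 0],
])

```text
time: 18.7
tool_pos: [0.4935, 0.2101, 0.1211]
ee_rot: [3.141, 0.0, 2.84]
wrist_force: [1.5, 0.2, -0.6]
width: 0.0558
finger_force: 30.0
```

About 0.6 N remains, so I'll lower 2 mm more and release.

carry_out([
  [255, [0, 0, 2], 0],
  [255, [0, 0, 0], 0],
  [255, [0, 0, 0], 0],
  [95, [0, 0, 0], 0],
  [80, [0, 0, 0], 0],
  [60, [0, 0, 0], 0],
  [0, [0, 0, 0], 0],
  [0, [0, 0, 0], 0],
])

```text
time: 19.5
tool_pos: [0.4932, 0.2099, 0.1189]
ee_rot: [-3.141, -0.0, 2.84]
wrist_force: [-0.2, 0.2, -0.1]
width: 0.0846
finger_force: 0.0
```

carry_out([
  [0, [0, 0, 0], 0],
  [0, [0, 0, 0], 0],
  [0, [0, 0, -5], 0],
  [0, [0, 0, -15], 0],
  [0, [0, 0, -25], 0],
  [0, [0, 0, -30], 0],
  [0, [0, 0, -30], 0],
  [0, [0, 0, -20], 0],
])

```text
time: 20.3
tool_pos: [0.4941, 0.2102, 0.2484]
ee_rot: [3.139, 0.004, 2.84]
wrist_force: [0.1, 0.1, 1.0]
width: 0.0939
finger_force: 0.0
```

carry_out([
  [0, [0, -30, 0], 0],
  [0, [0, -40, 0], 0],
  [0, [0, -40, 0], 0],
  [0, [0, -40, 0], 0],
  [0, [0, -30, 0], 0],
  [0, [0, 0, 0], 0],
  [0, [0, 0, 0], 0],
  [0, [0, 0, 0], 0],
])

```text
time: 21.1
tool_pos: [0.4402, 0.0389, 0.2447]
ee_rot: [3.141, 0.001, 2.841]
wrist_force: [0.0, 0.9, -0.9]
width: 0.094
finger_force: 0.0
```

```bash
python3 - <<'E'
from h import *
rel([.5,.2,.2])
t=robot.snapshot("top"); s=robot.snapshot("scene")
cv2.imwrite("pics/f.png",np.hstack([cv2.resize(t[150:290,40:240],(400,280)),cv2.resize(s[100:240,330:530],(400,280))]))
E
```

```text
t 21.1 tcp [0.4402 0.0389 0.2447] rpy [3.1407e+00 9.0000e-04 2.8407e+00] q6 -1.31 F [ 0.05  0.92 -0.86] w 0.09395188798599065 | tool d mm [ -9.3 171.6  44.8]
```

View pics/f.png

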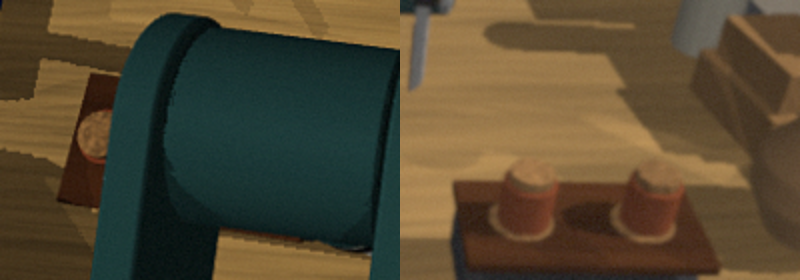

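The scene view shows both crocks upright and within their pads, at crop positions (527,205) and (652,205), with the platform sunk and the gripper clear.

```bash
python3 -c "
from bench import robot
print(robot.close_job())"
```

```text
the job is handed in; nothing more can be done
None
```

Both squat crocks stand upright and released, one on each cork pad of the lift, and I handed the job in at about 21 s of the 69 s allowed; the hand-in returned no verdict.

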